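# Match a cast hinge leaf to the fixed leaf and hold it for the pin

### The job

Lift the aluminium hinge leaf out of the blue casting mould by its rib and lower its knuckle gently between the two steel knuckles on the grey jamb block until the three bores line up for the hinge pin, leaf level, its plate sticking out on the knuckle side of the block. Finish while still holding it there, hovering free in the gripper, neither resting on nor pressed against the block. Leave the pin, round stand, blue tray and forceps where they are.

Things in the scene. Friction and masses are not known exactly. Their poses are not given: they have to be found in the camera images.
- leaf: Loose aluminium hinge leaf, 0.15 kg, lying level in the mould with 2 mm of play. Origin: middle of the bore of its one knuckle; y along the bore, z up, x away from its plate. Knuckle 24 mm across, bore 12, y -12 to 12 mm. A 24 mm wide neck leads to the plate: 8 mm thick (z -4 to 4), 56 mm wide, x -18 to -82 mm. Upright grip rib on the plate: see leaf_rib.
- leaf_rib (a point): Centre of the leaf's upright grip rib, at (-42, 0, 26) mm in the leaf's frame, axes as the leaf's, close to above its centre of mass. The rib is 12 mm thick (along y), 36 mm long (along x), and rises from the plate's top (22 mm below this point) to 22 mm above this point.
- mould: Fixed blue mould block, 130 x 96 mm, 28 mm high, four steel dots on top, open cavity. Origin: centre of its underside, on the bench; z up. The seated leaf has its bore at about (38, 0, 22) mm in this frame, axes parallel to the mould's. Its plate's top lies 2 mm below the mould's top, its rib stands 42 mm above that. Cavity 10 mm deep under the plate, 18 mm under the knuckle.
- jamb: Fixed grey jamb block, 60 x 100 mm, on a dark foot plate 84 x 130 mm; steel top at 82 mm height, with two steel knuckles on it nearer its -x side. Origin: centre of its underside, on the bench; z up. The matched leaf's plate sticks out towards -x of the block, roughly towards the robot. Block and mould may swap sides, left or right.
- jamb_bore (a point): On the axis of the two fixed knuckles, midway between them, 100 mm above the bench, 18 mm to -x of the block's middle; axes as the block's, y along the bores. Fixed knuckles: 24 mm across, bore 12, at y 16 to 40 and -40 to -16 mm: a 32 mm gap, open from above, steel 18 mm below the axis. When matched, the leaf's origin and axes coincide with this point and its axes.
- pin: Brass hinge pin, a bystander: 8 mm shaft, 45 mm tall, standing upright on its 20 mm head. Origin: centre of its underside.
- stand: Round dark steel stand, a bystander: base 90 mm across, 76 mm tall, 0.5 kg. Origin: centre of its underside.
- tray: Open blue plastic tray, a bystander: 120 x 90 x 50 mm. Origin: centre of its underside.
- forceps: Dark steel forceps lying flat, a bystander: 110 mm long, 5 mm high, along its x axis. Origin: centre of its underside.
Things that resemble listed ones, but are neither listed nor needed, are in the scene too. There is more than one size of the leaf; the job needs the largest.

How it is judged:
On the way:
1. the leaf is lifted clear out of the mould in the gripper (contact force between the fingers and leaf above 2 N and height (world z) of leaf above 0.06 m and contact force between leaf and mould below 0.1 N), for 0.2 s.
At the end, for the whole second after the job is handed in: The gripper still holds the leaf (over 2 N), at rest, level within 0.12 rad, plate out on the knuckle side, its bore within 3.5 mm across and 4 mm along the fixed bores' axis, parallel within 0.09 rad, under 1 N between leaf and jamb block, not touching the mould (x of leaf in the frame of jamb_bore between -0.0035 and 0.0035 m and y of leaf in the frame of jamb_bore between -0.004 and 0.004 m and z of leaf in the frame of jamb_bore between -0.0035 and 0.0035 m and angle between the y axis of leaf and the y axis of jamb_bore, either way round below 0.09 rad and x of jamb in the frame of leaf above 0 m and angle between leaf's own z axis and vertical below 0.12 rad and contact force between the fingers and leaf above 2 N and contact force between leaf and jamb below 1 N and contact force between leaf and mould below 0.1 N and linear speed of leaf below 0.02 m/s and angular speed of leaf below 0.15 rad/s); the arm keeps its last pose, push and grip.
It fails at once if the leaf is knocked or forced against the jamb block (over 20 N) (contact force between leaf and jamb above 20 N).
It fails at once if the pin, stand, tray or forceps is moved more than 20 mm, or the pin tipped over (distance of any of pin, stand, tray, forceps from where it was at the start of the episode above 0.02 m or angle between pin's own z axis and vertical above 0.6 rad).
It also fails if it takes over 45 s, if anything falls off the work surface, if the arm or the gripper's body presses on something with over 40 N, if the wrist force passes 120 N, or if a joint passes its speed limit or range.

### The arm

A 6-joint arm with a two-finger parallel gripper is mounted at the origin on the work surface. World frame = base frame: x ahead of the robot, y to its left, z up, the work surface at z = 0. Lengths are in m, angles in rad, forces in N, time in s.
With the tool pointing down it reaches from about 0.35 to 0.85 m from the base axis. Payload 8.1 kg.
Tool frame: the origin (TCP) lies at the very end of the fingers, on their centre line; the grasp point (between the pads) lies robot.tcp_to_grasp behind it (robot.tcp_to_grasp is the distance from the TCP to the grasp point, in m); z points along the fingers, y is the line along which they close (so a half turn about z gives the same grasp; the last joint's range is limited). The gripper opens to 93 mm and grips with 3 to 60 N. Pads are 15 mm wide; open, the fingers measure 128 mm over their backs; the gripper's body (75 mm by 188 mm) begins 65 mm behind the grasp point.
Start: joints at [-1.434, 0.13, 1.488, -0, 1.523, -0.085], TCP at [0.132, -0.585, 0.219] pointing down, gripper open.
Joint ranges: [-2.96, 2.96], [-0.89, 2.26], [0.02, 2.5], [-1.34, 4.48], [0, 2.73], [-2.66, 2.66]. Speed limits (rad/s): [2.39, 2.39, 2.79, 3.14, 3.14, 3.14].

### API

Orientations are given as a rotation vector (axis times angle).
In Python, from plant import robot gives the robot as it stands. The module is installed in compiled form; this text tells all that it offers.
- The arm moves only by the shell command python3 -m pendant 'ROWS' [FORCE]. ROWS is JSON, a list that holds one entry, the list of rows, each a list of 5 numbers: the opening, from 0 (shut) to 1 (fully open), then the shift along the tool's x, y, z in cm, then the turn about the tool's z in degrees. In form: [[[fingers, x, y, z, roll], ...]]. A call has 1 to 8 rows; each row shifts and turns the commanded pose from where the row before left it, along the tool's axes as they then stand; what a row does not reach is not made up. A row lasts 1/10 s, in which the tool goes at most 50 mm and 8.59 degrees, less where a joint would pass 70% of its speed; a pose out of reach is approached as far as the arm can. A call is refused whole if a number of a shift passes 5 or a number of a turn 8.59, either way. A call with a gripper value outside its range is refused whole. The fingers move at their own pace and stop on an object; FORCE is the grip in N (left out, the last holds). Time passes only in rows, so rows that do not move let the fingers close. It gives the time, the measured TCP pose, the force, the opening and the grip force at its end, in the units of the state.
- robot.read_state(): the state, without advancing time (a new reading comes with each control period).
- robot.read_camera(name): name is "side" or "top" or "wrist"; returns a dict with "img" (420x560x3 uint8, blue, green, red), "K" (3x3 intrinsics, pixels), "k1" (the pictures are not rectified: a ray, as slopes to the right and down, at radius r is drawn at 1 + k1 r^2 times it, then the intrinsics apply), "pose" (4x4, takes a point from camera to world coordinates). Camera axes: x right, y up, looking along -z (the intrinsics and any distortion apply to the point x, -y, -z); pixel columns grow to the right and rows downward; lengths in m; the calibration is good to about 2 mm. A picture is of the moment at which its call begins. There is no depth.
- robot.close_job(): hands the job in; it is judged then, once.
The state is a dict: "t": time; "q": joint angles; "dq": joint speeds; "joint_torque": joint torques, N m; "tool_pos": TCP position; "orientation": TCP orientation; "force": force on the tool from outside, world axes, zero at the start; "wrist_torque": the same for the moment, N m; "opening": finger opening in m; "gripper_force": force on a finger pad.
Only numpy, scipy, OpenCV 4.12 (cv2) and the standard library are available. Lean on these libraries where they do the work, as an engineer would, in place of code of your own. Each camera call takes 0.05 s, during which the arm holds its last target. There are 200 camera calls.

## Working session

There is one attempt and no reset: what is moved stays moved. The work goes in short steps, Python scripts to look and compute and a shell command to move; the robot and the scene stay as the last step left them, time stands still between calls to the robot, and variables do not carry over. Pictures are saved under pics/ and viewed, at most 10 in all, crops included, and the job is handed in when it is done.

```bash
mkdir -p pics; cat > h.py <<'E'
import numpy as np,cv2
from scipy.spatial.transform import Rotation as R
from plant import robot
def snap(n,f=None):
    c=robot.read_camera(n)
    if f: cv2.imwrite('pics/'+f,c['img'])
    return c
def ray(c,u,v):
    K=c['K'];p=np.array([(u-K[0,2])/K[0,0],(v-K[1,2])/K[1,1]]);s=p.copy()
    for _ in range(30): s=p/(1+c['k1']*(s@s))
    P=c['pose'];d=P[:3,:3]@np.array([s[0],-s[1],-1]);return P[:3,3],d
def onz(c,u,v,z):
    o,d=ray(c,u,v);return o+d*(z-o[2])/d[2]
def proj(c,p):
    P=c['pose'];q=P[:3,:3].T@(np.asarray(p)-P[:3,3]);s=np.array([q[0],-q[1]])/-q[2];s=s*(1+c['k1']*(s@s));K=c['K']
    return np.array([K[0,0]*s[0]+K[0,2],K[1,1]*s[1]+K[1,2]])
E
python3 - <<'E'
from h import *
import pickle
for n in('top','side'):
    c=snap(n,n+'0.png');pickle.dump(c,open(n+'0.pkl','wb'));print(n,c['pose'].round(3).tolist(),c['K'][0,0],c['k1'])
s=robot.read_state();print(s['t'],s['tool_pos'],s['orientation'],robot.tcp_to_grasp,s['opening'])
E
```

```text
top [[0.005, 0.981, -0.193, 0.473], [-1.0, 0.005, 0.001, -0.068], [0.002, 0.193, 0.981, 0.83], [0.0, 0.0, 0.0, 1.0]] 396.75873031993075 0.038903775676691954
side [[0.713, 0.377, -0.591, 0.147], [-0.701, 0.392, -0.596, -0.506], [0.007, 0.839, 0.544, 0.502], [0.0, 0.0, 0.0, 1.0]] 451.20599162788375 -0.06073123878191107
0.1 [ 0.13195617 -0.58477685  0.21770349] [-3.12061739e+00 -3.47599972e-01  1.24998135e-04] 0.0188 0.09280723518587333
```

View pics/top0.png

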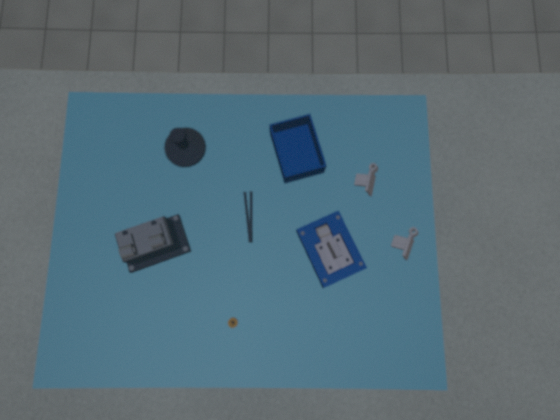

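View pics/side0.png

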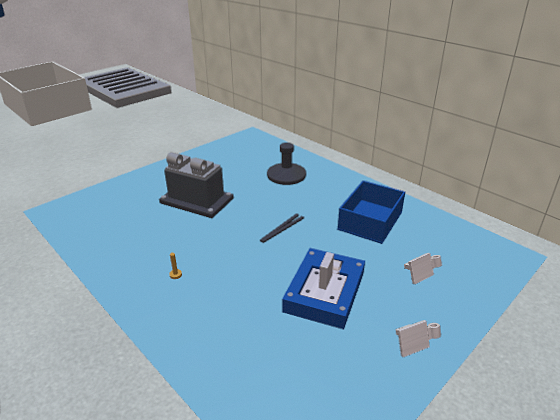

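The top view shows three leaf-like things: one in the blue mould at top (331,249), and two small loose ones at (366,181) and (404,242). The one in the mould fits, being the largest and having the upright rib. The jamb is at (150,240), the pin at (233,322), the stand at (185,147), the tray at (298,150) and the forceps at (249,217). I'll confirm this in one enlarged crop.

```bash
python3 - <<'E'
import cv2
im=cv2.imread('pics/top0.png')
g=lambda a:cv2.resize(a,None,fx=5,fy=5,interpolation=cv2.INTER_CUBIC)
a=g(im[200:300,285:365]);b=g(im[200:300,110:190])
import numpy as np
cv2.imwrite('pics/crop.png',np.clip(np.hstack([a,b]).astype(float)*1.5,0,255).astype('uint8'))
E
```

```text
(no output)
```

View pics/crop.png

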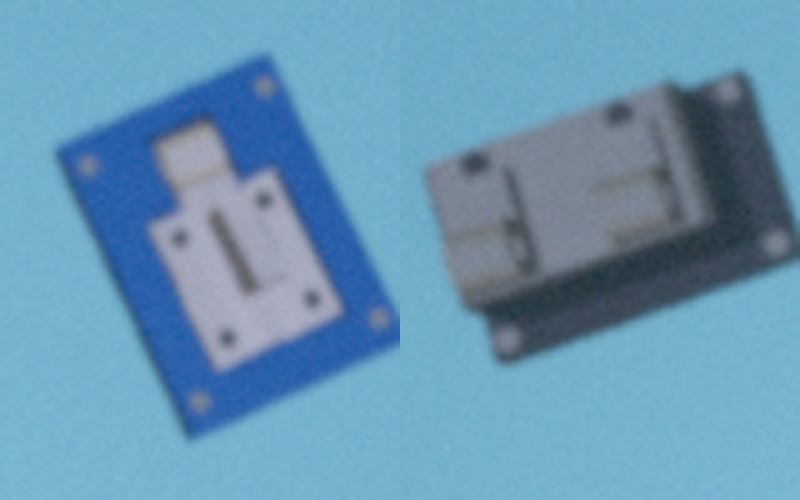

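The crop confirms it: the full-size leaf sits in the mould, with its 4 holes, upright rib and knuckle at crop (195,155). The mould's dots are at (265,87), (88,165), (200,402) and (379,319). The jamb's top corners are about (427,168), (672,85), (712,218) and (470,305). The knuckle side faces the robot.

```bash
python3 - <<'E'
from h import *
import pickle
c=pickle.load(open('top0.pkl','rb'))
def P(x,y,z,x0): return onz(c,x0+(x+.5)/5-.5,200+(y+.5)/5-.5,z)
d=np.array([P(*p,.028,285) for p in[(265,87),(88,165),(200,402),(379,319)]])
print(d.round(4),d.mean(0)); f=(d[0]+d[1]-d[2]-d[3])
print('mould yaw',np.arctan2(f[1],f[0]), [np.linalg.norm(d[i]-d[i-1]) for i in range(4)])
j=np.array([P(*p,.082,110-80) for p in[(427,168),(672,85),(712,218),(470,305)]])
print(j.round(4),j.mean(0),[np.linalg.norm(j[i]-j[i-1]) for i in range(4)]);f=(j[0]+j[1]-j[2]-j[3]);print('jamb yaw',np.arctan2(f[1],f[0]))
s=robot.read_state();print(R.from_rotvec(s['orientation']).as_matrix().round(3))
w=snap('wrist','w0.png');T=np.eye(4);T[:3,:3]=R.from_rotvec(s['orientation']).as_matrix();T[:3,3]=s['tool_pos']
print((np.linalg.inv(T)@w['pose']).round(3),w['K'][0,0])
E
```

```text
[[ 0.6237 -0.1927  0.028 ]
 [ 0.5909 -0.1198  0.028 ]
 [ 0.4959 -0.1637  0.028 ]
 [ 0.5292 -0.236   0.028 ]] [ 0.5599212  -0.17803745  0.028     ]
mould yaw 0.4313851390329649 [np.float64(0.1038918571500514), np.float64(0.07995844040670695), np.float64(0.1046269365982195), np.float64(0.07965661319077554)]
[[0.5801 0.2376 0.082 ]
 [0.6125 0.1477 0.082 ]
 [0.5616 0.1296 0.082 ]
 [0.5287 0.2173 0.082 ]] [0.57073043 0.18306913 0.082     ] [np.float64(0.05529618424242066), np.float64(0.09552155384024644), np.float64(0.05408152820742454), np.float64(0.09366751330133553)]
jamb yaw 0.35842134726611224
[[ 0.975  0.22  -0.   ]
 [ 0.22  -0.975  0.002]
 [ 0.    -0.002 -1.   ]]
[[ 0.001  0.955  0.298  0.084]
 [ 1.    -0.001  0.001 -0.   ]
 [ 0.001  0.298 -0.955 -0.167]
 [ 0.     0.     0.     1.   ]] 358.82738150516167
```

Wrist camera geometry is known. I'll turn to the mould's yaw and move above the rib.

```bash
python3 -m pendant '[[[1,0,0,0,-6],[1,0,0,0,-6],[1,4,-1.4,0,0],[1,4,-1.4,0,0],[1,4,-1.4,0,0],[1,4,-1.4,0,0],[1,4,-1.4,0,0],[1,4,-1.4,0,0]]]' 30; python3 -m pendant '[[[1,4,-1.4,0,0],[1,4,-1.4,0,0],[1,4,-1.4,0,0],[1,4,-1.4,0,0],[1,4,-1.4,0,0],[1,4,-1.4,0,0],[1,4,-1.2,0,0],[1,3.4,-1.1,0,0]]]'
python3 - <<'E'
from h import *
import pickle
robot.read_camera('top')
c=snap('wrist','w1.png');pickle.dump(c,open('w1.pkl','wb'));s=robot.read_state();print(s['t'],s['tool_pos'],R.from_rotvec(s['orientation']).as_matrix().round(4),s['force'])
E
```

```text
t: 0.95
tool_pos: [0.3158, -0.4072, 0.2184]
orientation: [-3.069, -0.672, 0.0]
force: [0.2, -0.1, -0.8]
opening: 0.0929
gripper_force: 0.0
t: 1.75
tool_pos: [0.5566, -0.1784, 0.2183]
orientation: [-3.068, -0.673, 0.0]
force: [0.3, -0.4, 0.2]
opening: 0.0931
gripper_force: 0.0
1.85 [ 0.55762705 -0.17669718  0.21795702] [[ 9.067e-01  4.217e-01  0.000e+00]
 [ 4.217e-01 -9.067e-01  1.500e-03]
 [ 6.000e-04 -1.400e-03 -1.000e+00]] [-0.53504153  0.30953655 -0.3475661 ]
```

View pics/w1.png

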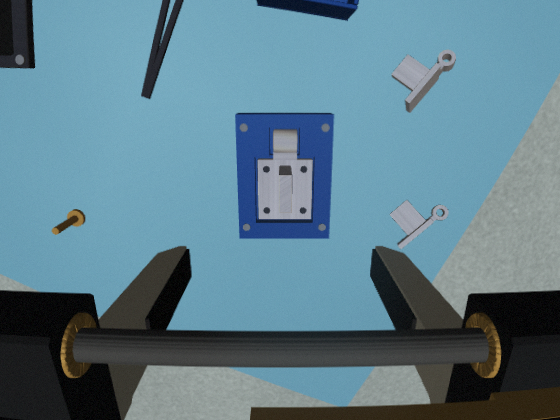

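The wrist view shows the mould upright in the image. Its dots are at (243,128), (325,128), (322,227) and (247,227). The plate's corners are at (257,159), (313,159), (313,220) and (258,220), and the rib is near (286,185).

```bash
python3 - <<'E'
from h import *
import pickle
c=pickle.load(open('w1.pkl','rb'))
# subpixel dot centroids
g=c['img'].astype(int)
pts=[]
for u,v in[(243,128),(325,128),(322,227),(247,227)]:
    r=g[v-6:v+7,u-6:u+7,2].astype(float); m=np.clip(r-70,0,None); yy,xx=np.mgrid[v-6:v+7,u-6:u+7]; pts.append((( m*xx).sum()/m.sum(),(m*yy).sum()/m.sum()))
print(np.round(pts,1))
d=np.array([onz(c,*p,.028) for p in pts]);f=d[0]+d[1]-d[2]-d[3];yaw=np.arctan2(f[1],f[0]);m=d.mean(0)
print(m,yaw,[np.linalg.norm(d[i]-d[i-1]) for i in range(4)])
p=np.array([onz(c,*q,.026) for q in[(257,159),(313,159),(313,220),(258,220)]])
f=p[0]+p[1]-p[2]-p[3];print('plate',p.mean(0),np.arctan2(f[1],f[0]),[np.linalg.norm(p[i]-p[i-1]) for i in range(4)])
ux=np.array([np.cos(yaw),np.sin(yaw),0]);rib=m-.004*ux;rib2=p.mean(0)+.008*ux
s=robot.read_state();M=R.from_rotvec(s['orientation']).as_matrix()
print(rib,rib2,proj(c,[*rib2[:2],.07]));tgt=.5*(rib+rib2);tgt[2]=.033
print('tool shift cm',M.T@(tgt-s['tool_pos'])*100,'tool yaw',np.arctan2(M[1,0],M[0,0]))
E
```

```text
[[243.3 127.3]
 [325.1 127.3]
 [321.7 226.8]
 [246.  226.8]]
[ 0.5603477  -0.17763821  0.028     ] 0.43442361544484237 [np.float64(0.10434550726743048), np.float64(0.0803943889402928), np.float64(0.10432668456809922), np.float64(0.08059349870568314)]
plate [ 0.54960217 -0.18408781  0.026     ] 0.44672259866718417 [np.float64(0.06544220987932517), np.float64(0.056601951211245845), np.float64(0.06545881162754423), np.float64(0.058489464844032474)]
[ 0.55671925 -0.17932176  0.028     ] [ 0.55685908 -0.1807207   0.026     ] [285.79872394 194.31755601]
tool shift cm [-0.22802185  0.29128812 18.49517948] tool yaw 0.4353523761593045
```

Mould, plate and rib agree to within 1 mm, and the sizes match. Next: descend and grip.

```bash
python3 -m pendant '[[[1,-0.2,0.3,4,0],[1,0,0,4,0],[1,0,0,4,0],[1,0,0,3,0],[1,0,0,2,0],[1,0,0,1.4,0],[1,0,0,0,0],[1,0,0,0,0]]]' 30; python3 - <<'E'
from h import *
s=robot.read_state();M=R.from_rotvec(s['orientation']).as_matrix()
print(M.T@(np.array([.5568,-.180,.033])-s['tool_pos'])*100)
E
python3 -m pendant '[[[0,0,0,0,0],[0,0,0,0,0],[0,0,0,0,0],[0,0,0,0,0],[0,0,0,0,0],[0,0,0,0,0],[0,0,0,0,0],[0,0,0,0,0]]]' 30
```

```text
t: 2.65
tool_pos: [0.5552, -0.1842, 0.0354]
orientation: [3.069, 0.672, 0.001]
force: [-0.1, -0.7, 0.2]
opening: 0.0931
gripper_force: 0.0
[ 0.32330948 -0.31124422  0.23596994]
t: 3.45
tool_pos: [0.5549, -0.1838, 0.0346]
orientation: [-3.069, -0.672, 0.0]
force: [-1.2, -0.1, 0.4]
opening: 0.0336
gripper_force: 0.0
```

Not touching yet (opening 34 mm). I'll fix the 3 mm offset while the fingers close.

```bash
python3 -m pendant '[[[0.36,0.3,-0.3,0.1,0],[0.36,0,0,0,0],[0,0,0,0,0],[0,0,0,0,0],[0,0,0,0,0],[0,0,0,0,0],[0,0,0,0,0],[0,0,0,0,0]]]' 30; python3 - <<'E'
from h import *
s=robot.read_state();M=R.from_rotvec(s['orientation']).as_matrix()
print(M.T@(np.array([.5568,-.180,.033])-s['tool_pos'])*100)
E
```

```text
t: 4.25
tool_pos: [0.5564, -0.1799, 0.0337]
orientation: [3.069, 0.672, 0.0]
force: [0.8, -0.1, -0.5]
opening: 0.0114
gripper_force: 30.0
[0.03091368 0.02502233 0.06818796]
```

Rib gripped (11.4 mm, 30 N). Lifting.

```bash
python3 -m pendant '[[[0,0,0,-0.5,0],[0,0,0,-1,0],[0,0,0,-1.5,0],[0,0,0,-2,0],[0,0,0,-3,0],[0,0,0,-3,0],[0,0,0,-3,0],[0,0,0,-2,0]]]' 40;python3 -m pendant '[[[0,0,0,0,0],[0,0,0,0,0]]]'
python3 - <<'E'
from h import *
import pickle
c=snap('wrist','w2.png');pickle.dump(c,open('w2.pkl','wb'));s=robot.read_state();print(s['tool_pos'],s['opening'])
E
```

```text
t: 5.05
tool_pos: [0.5574, -0.1802, 0.1982]
orientation: [3.066, 0.672, 0.006]
force: [-0.5, -0.5, -1.8]
opening: 0.0116
gripper_force: 40.0
t: 5.25
tool_pos: [0.5566, -0.1799, 0.1943]
orientation: [3.068, 0.672, 0.002]
force: [-0.8, 0.1, -1.9]
opening: 0.0118
gripper_force: 40.0
[ 0.55592053 -0.17961777  0.19293308] 0.011601228697876085
```

View pics/w2.png

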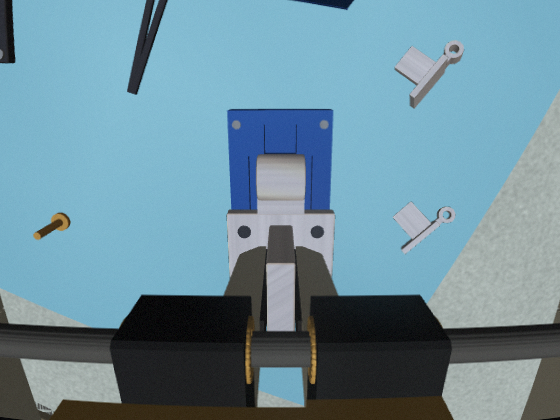

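The leaf is in the gripper and the mould cavity is empty. The plate's front edge is at v≈211, u 227 to 334, the holes are at (244,232) and (317,232), and the knuckle spans u 256 to 305. I'll fit the leaf's pose in the tool frame and then find the jamb.

```bash
cat > fit.py <<'E'
from h import *
import pickle,cv2
from scipy.optimize import least_squares
def T(s):
    A=np.eye(4);A[:3,:3]=R.from_rotvec(s['orientation']).as_matrix();A[:3,3]=s['tool_pos'];return A
CT=None
def prj(c,ct,p): # p in tool frame
    return proj(dict(c,pose=ct),p)
E
python3 - <<'E'
from fit import *
c=pickle.load(open('w2.pkl','rb'));s=robot.read_state();ct=np.linalg.inv(T(s))@c['pose'];print(ct.round(4))
np.save('ct.npy',ct)
L=lambda t,P:R.from_euler('xyz',t[3:]).apply(np.array(P)*[1,-1,-1])+t[:3]
P=[(-18,28,4),(-18,-28,4),(12,12,0),(12,-12,0)]
t0=np.array([.042,0,.0117,0,0,0])
for p in P+[(0,12,12),(0,-12,12)]: print(p,prj(c,ct,L(t0,np.array(p)/1000)).round(1))
g=c['img'].astype(float)
print('col280',g[140:215,280,2].astype(int))
print('v edge u=240',g[200:222,242,2].astype(int),'u=322',g[200:222,322,2].astype(int))
print('row222L',g[222,218:238,2].astype(int),'R',g[222,324:344,2].astype(int))
print('row180L',g[180,248:264,2].astype(int),'R',g[180,298:314,2].astype(int))
E
```

```text
[[ 7.000e-04  9.551e-01  2.962e-01  8.450e-02]
 [ 1.000e+00 -4.000e-04 -1.000e-03  2.000e-04]
 [-8.000e-04  2.962e-01 -9.551e-01 -1.684e-01]
 [ 0.000e+00  0.000e+00  0.000e+00  1.000e+00]]
(-18, 28, 4) [225.8 214.3]
(-18, -28, 4) [333.5 214.4]
(12, 12, 0) [256.  155.6]
(12, -12, 0) [303.4 155.7]
(0, 12, 12) [254.8 184.5]
(0, -12, 12) [304.5 184.5]
col280 [ 40  44  42  46  44  44  42  46  43  48  38  42  37  23  71  89 103 114
 124 137 139 141 146 156 163 166 164 162 165 167 172 174 178 176 172 173
 172 177 175 175 173 172 172 169 170 172 176 176 172 177 177 178 177 179
 176 176 169 165 154 144 155 171 170 170 171 173 176 175 175 179 173 169
 171 169 174]
v edge u=240 [ 40  43  41  40  39  36  43  42  39  52  65  72  73 116 170 176 171 174
 175 175 174 173] u=322 [ 44  43  45  48  44  42  44  47  47  53  72  79  76 115 165 174 172 175
 173 175 171 172]
row222L [126 125 127 125 124 124 122 121 124 184 180 176 174 173 173 175 173 167
 170 170] R [174 177 180 182 181 183 178 178 175 171 161 124 125 124 124 126 128 126
 127 124]
row180L [ 40  28  39  43  41  42  43  54 137 173 174 177 176 177 174 176] R [172 173 173 173 169 173 167 124  44  43  47  42  44  36  46  44]
```

The leaf sits at tool (42.5, 0.4, 11.7) mm and level, as predicted to within 1 px. I'll carry it to a hover short of the jamb and look.

```bash
python3 -m pendant '[[[0,0,0,0,2.2],[0,0,0,0,2.2],[0,0.2,-2,0,0],[0,0.2,-3,0,0],[0,0.2,-3.5,0,0],[0,0.2,-3.5,0,0],[0,0.2,-3.5,0,0],[0,0.2,-3.5,0,0]]]' 40;python3 -m pendant '[[[0,0.2,-3.5,0,0],[0,0.2,-3.5,0,0],[0,0.2,-3,0,0],[0,0.2,-2.5,0,0],[0,0.1,-2,0,0],[0,0,0,0,0],[0,0,0,0,0],[0,0,0,0,0]]]'
python3 - <<'E'
from fit import *
c=snap('wrist','w3.png');s=robot.read_state();pickle.dump((c,s),open('w3.pkl','wb'));M=T(s);print(s['tool_pos'],s['opening'],np.arctan2(M[1,0],M[0,0]))
for p in[(.554,.177,.1)]: print(proj(c,p))
E
```

```text
t: 6.1
tool_pos: [0.4998, 0.0047, 0.1921]
orientation: [-3.091, -0.555, 0.004]
force: [-0.2, 0.7, -1.0]
opening: 0.012
gripper_force: 40.0
t: 6.9
tool_pos: [0.4594, 0.1412, 0.193]
orientation: [3.092, 0.554, -0.002]
force: [0.1, -0.2, -1.6]
opening: 0.0116
gripper_force: 40.0
[0.45961191 0.14099776 0.19317348] 0.011812866859298466 0.35388636554642156
[279.86860631  67.08725351]
```

View pics/w3.png

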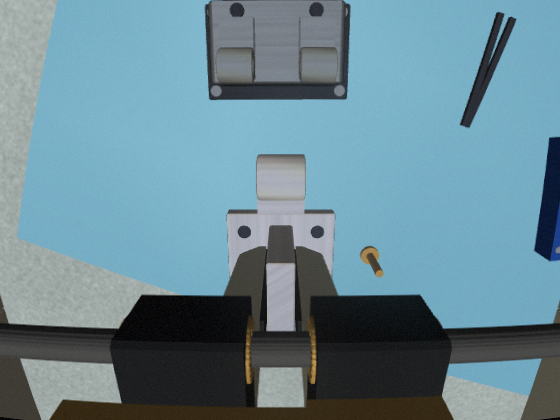

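The view shows the leaf held and the jamb ahead. Its knuckles are at (236,64) and (319,64), with the gap from u 255 to 300. I'll enlarge it to read the edges.

```bash
python3 - <<'E'
from fit import *
c,s=pickle.load(open('w3.pkl','rb'))
cv2.imwrite('pics/w3c.png',cv2.resize(c['img'][0:104,200:360],None,fx=5,fy=5,interpolation=cv2.INTER_CUBIC))
E
```

```text
(no output)
```

View pics/w3c.png

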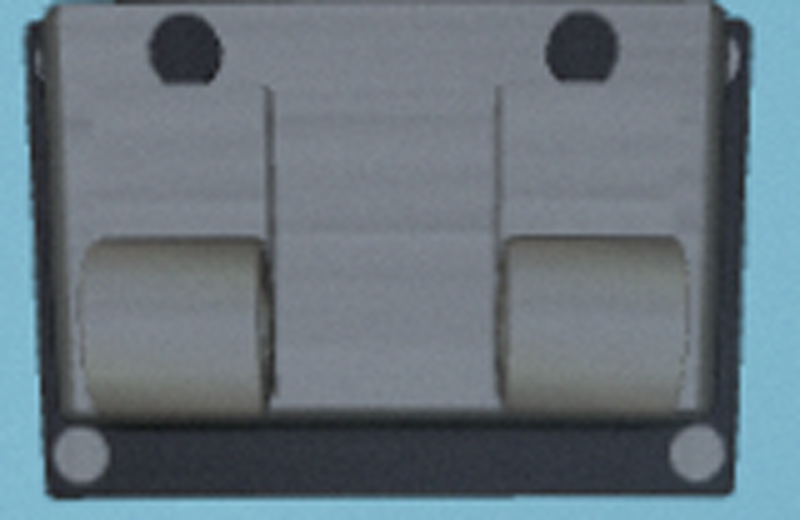

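Crop: the left knuckle spans about x 80 to 268 and the right 498 to 690. Their far and near tangents are at y 236 and 416. Both knuckles and the dots lie on the same rows, so the jamb's yaw is close to the tool's.

```bash
python3 - <<'E'
from fit import *
c,s=pickle.load(open('w3.pkl','rb'));M=T(s);ct=np.load('ct.npy');c['pose']=M@ct
Z=R.from_euler('z',0)
th=np.linspace(0,2*np.pi,181)
def pred(t):
    Rz=R.from_euler('z',t[2]);W=lambda P:Rz.apply(np.array(P))+[t[0],t[1],.1]
    o=[]
    for y in(.028,-.028):
        v=[proj(c,W([.012*np.cos(a),y,.012*np.sin(a)]))[1] for a in th];o+=[min(v),max(v)]
    for y in(.04,.016,-.016,-.04): o.append(proj(c,W([0,y,.012]))[0])
    return np.array(o)
cv=lambda x:(x+.5)/5-.5
obs=np.array([cv(236),cv(417),cv(236),cv(415)]+[200+cv(x) for x in(80,268,499,690)])
r=least_squares(lambda t:pred(t)-obs,[.554,.177,.354],diff_step=1e-5,x_scale=[.01,.01,.1])
print(r.x,r.fun.round(2))
t=r.x
Linv=M[:3,:3]@np.array([.0425,.0004,.0117])+M[:3,3]
d=np.array([t[0],t[1],.1])-Linv
print('leaf',Linv,'tool shift cm',(M[:3,:3].T@d)*100,'yaw diff deg',np.degrees(t[2]-np.arctan2(M[1,0],M[0,0])))
E
```

```text
[0.55590977 0.17893749 0.35629497] [-0.05  0.07 -0.26  0.27  0.18 -1.09  1.36 -0.46]
leaf [0.49960846 0.1553465  0.18143936] tool shift cm [ 6.10532997 -0.26254464  8.13900685] yaw diff deg 0.13800277710806577
```

The bore is at (0.556, 0.179) with yaw 0.356, consistent with the top view. Next: move over the gap, 3.6 cm above the match, and check.

```bash
python3 -m pendant '[[[0,1,-0.1,0,0],[0,2,-0.1,0,0],[0,2,-0.1,0,0],[0,1.1,0,1,0],[0,0,0,2,0],[0,0,0,1.5,0],[0,0,0,0,0],[0,0,0,0,0]]]' 40;python3 -m pendant '[[[0,0,0,0,0],[0,0,0,0,0]]]'
python3 - <<'E'
from fit import *
c=snap('wrist','w4.png');s=robot.read_state();pickle.dump((c,s),open('w4.pkl','wb'));M=T(s)
L=M[:3,:3]@np.array([.0425,.0004,.0117])+M[:3,3]
print(L,M[:3,:3].T@(np.array([.5559,.1789,.1])-L)*100)
cv2.imwrite('pics/w4c.png',cv2.resize(c['img'][60:240,180:380],None,fx=3.3,fy=3.3,interpolation=cv2.INTER_CUBIC))
E
```

```text
t: 7.75
tool_pos: [0.5157, 0.1653, 0.1484]
orientation: [3.092, 0.553, -0.002]
force: [1.3, 0.4, -1.8]
opening: 0.0121
gripper_force: 40.0
t: 7.95
tool_pos: [0.5166, 0.1658, 0.1499]
orientation: [-3.092, -0.554, -0.003]
force: [0.3, 0.3, -1.7]
opening: 0.0117
gripper_force: 40.0
[0.55660243 0.18013671 0.13815723] [-0.11599689  0.09065676  3.8155336 ]
```

View pics/w4c.png

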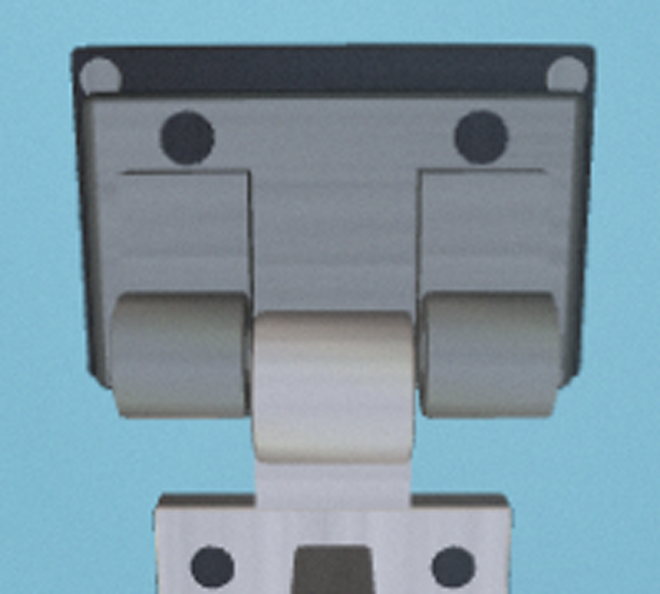

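The leaf knuckle (crop x 252 to 413) sits centred over the gap. The fixed knuckles are at 111 to 250 and 419 to 559, with tangents at y 293 and 417. I'll refit from close up.

```bash
cat > refit.py <<'E'
from fit import *
th=np.linspace(0,2*np.pi,361)
def jfit(c,M,uo,vo,zb=.1):
    def pred(t):
        Rz=R.from_euler('z',t[2]);W=lambda P:Rz.apply(np.array(P))+[t[0],t[1],zb];o=[]
        for y in(.028,-.028):
            v=[proj(c,W([.012*np.cos(a),y,.012*np.sin(a)]))[1] for a in th];o+=[min(v),max(v)]
        return np.array(o+[proj(c,W([0,y,.012]))[0] for y in(.04,.016,-.016,-.04)])
    return least_squares(lambda t:pred(t)-np.r_[vo,uo],[.556,.179,.356],diff_step=1e-5,x_scale=[.01,.01,.1])
def kn(c,M,t): # leaf knuckle prediction for tool offset
    W=lambda P:M[:3,:3]@(np.array(P)*[1,-1,-1]+t)+M[:3,3]
    v=[proj(c,W([.012*np.cos(a),0,.012*np.sin(a)]))[1] for a in th]
    return np.array([proj(c,W([0,.012,.012]))[0],proj(c,W([0,-.012,.012]))[0],min(v),*proj(c,W([-.018,.028,.004])),*proj(c,W([-.018,-.028,.004]))])
E
python3 - <<'E'
from refit import *
c,s=pickle.load(open('w4.pkl','rb'));M=T(s)
cv=lambda x:(x+.5)/3.3-.5
r=jfit(c,M,[180+cv(x) for x in(111,250,419,559)],[60+cv(x) for x in(293,417,293,417)])
print(r.x,r.fun.round(2))
ob=np.array([180+cv(252),180+cv(413),60+cv(312),180+cv(155),60+cv(508),180+cv(512),60+cv(508)])
l=least_squares(lambda t:kn(c,M,t)-ob,[.0425,.0004,.0117],diff_step=1e-4,x_scale=.01);print('leaf in tool',l.x,l.fun.round(2))
for z in(.0117,):
    L=M[:3,:3]@np.array([l.x[0],l.x[1],z])+M[:3,3]
    print(L,'shift cm',M[:3,:3].T@(np.array([*r.x[:2],.1])-L)*100,'yaw deg',np.degrees(r.x[2]-np.arctan2(M[1,0],M[0,0])))
s=robot.read_state();M=T(s);L=M[:3,:3]@np.array([l.x[0],l.x[1],.0117])+M[:3,3]
print('now',s['tool_pos'],M[:3,:3].T@(np.array([*r.x[:2],.1])-L)*100,'tilt',M[:3,2])
E
```

```text
[0.5542125  0.17953479 0.35522396] [-0.75  0.87 -0.76  0.86 -0.69 -1.79  1.94  0.54]
leaf in tool [ 0.04199236 -0.00016339  0.01295392] [-0.34  0.64  0.16 -0.01 -0.13 -0.32 -0.04]
[0.55593081 0.1804889  0.13815613] shift cm [-0.20146266  0.02889559  3.81524724] yaw deg 0.04484671133088171
now [0.51658374 0.16575662 0.14977693] [-0.20146266  0.02889559  3.81524724] tilt [ 1.85557496e-03  4.21614417e-04 -9.99998190e-01]
```

The corrections are small: x −1.5 mm, y +0.5 mm, about 3.75 cm down, and yaw is fine. I'll lower slowly, then check.

```bash
python3 -m pendant '[[[0,-0.15,0.05,0,0],[0,0,0,0.5,0],[0,0,0,0.5,0],[0,0,0,0.5,0],[0,0,0,0.5,0],[0,0,0,0.3,0],[0,0,0,0,0],[0,0,0,0,0]]]' 40;python3 -m pendant '[[[0,0,0,0.4,0],[0,0,0,0.4,0],[0,0,0,0.3,0],[0,0,0,0.2,0],[0,0,0,0.1,0],[0,0,0,0,0],[0,0,0,0,0],[0,0,0,0,0]]]'
python3 - <<'E'
from fit import *
c=snap('wrist');t=snap('side');s=robot.read_state();pickle.dump((c,s,t),open('w5.pkl','wb'));M=T(s)
L=M[:3,:3]@np.array([.0422,.0001,.0123])+M[:3,3]
print(s['tool_pos'],s['force'],'L',L,M[:3,:3].T@(np.array([.555,.1792,.1])-L)*100)
a=cv2.resize(c['img'][80:240,190:370],None,fx=2.4,fy=2.4,interpolation=cv2.INTER_CUBIC)
print(proj(t,L));u,v=proj(t,L).astype(int)
b=cv2.resize(t['img'][v-40:v+40,u-45:u+45],(432,384),interpolation=cv2.INTER_CUBIC)
b=b[:,:360];cv2.imwrite('pics/w5c.png',np.hstack([a,b]))
E
```

```text
t: 8.8
tool_pos: [0.5147, 0.1646, 0.1256]
orientation: [3.092, 0.554, -0.0]
force: [-0.1, 0.1, -1.4]
opening: 0.012
gripper_force: 40.0
t: 9.6
tool_pos: [0.5148, 0.1647, 0.1118]
orientation: [-3.092, -0.554, -0.0]
force: [-0.1, -0.4, -2.1]
opening: 0.0119
gripper_force: 40.0
[0.51481465 0.16470466 0.11180163] [ 0.14426975 -0.30084967 -2.21332113] L [0.55442786 0.17926137 0.09951197] [ 0.05153755  0.02561788 -0.04879016]
[186.31212136 161.2457784 ]
```

View pics/w5c.png

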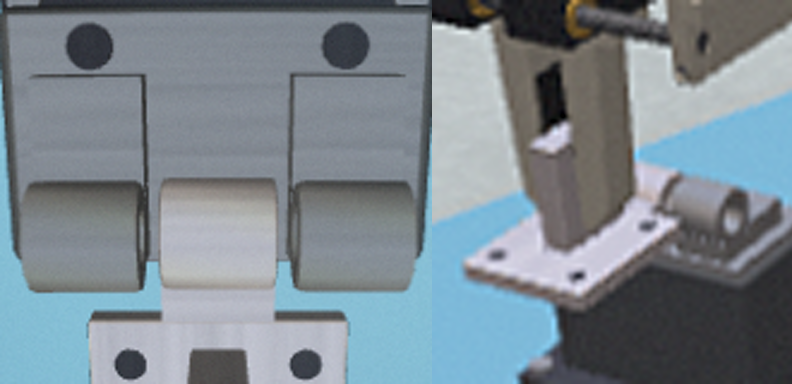

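Wrist half: the leaf knuckle (x 160 to 277, y 178 to 286) is centred between the fixed ones (22 to 414, y 181 to 290), about 0.9 mm too far forward. Side half: the leaf is level, its plate sticking out on the knuckle side, and the wrist force shows only its weight. I'll nudge back 0.8 mm and check the height from the side.

```bash
python3 -m pendant '[[[0,-0.08,0,0,0],[0,0,0,0,0],[0,0,0,0,0],[0,0,0,0,0]]]' 40
python3 - <<'E'
from fit import *
t=snap('side');s=robot.read_state();M=T(s);pickle.dump((t,s),open('w6.pkl','wb'))
L=M[:3,:3]@np.array([.0422,.0001,.0123])+M[:3,3];print(s['tool_pos'],L)
u,v=(proj(t,L)).astype(int);u0,v0=u-22,v-25;f=8
b=cv2.resize(t['img'][v0:v0+70,u0:u0+48],None,fx=f,fy=f,interpolation=cv2.INTER_CUBIC);o=b.copy()
yaw=.3555;Rz=R.from_euler('z',yaw);th=np.linspace(0,2*np.pi,60)
for ctr,ys,col in((np.array([*L[:2],.1]),(-.04,-.016),(0,0,255)),(L,(-.012,),(0,255,0))):
  for y in ys:
    p=np.array([(proj(t,Rz.apply([.012*np.cos(a),y,.012*np.sin(a)])+ctr)-[u0,v0]+.5)*f-.5 for a in th])
    cv2.polylines(o,[p.astype(np.int32)],True,col,1)
p=np.array([(proj(t,M[:3,:3]@(np.array([.0422,.0001,.0123])+np.array(q)*[1,-1,-1])+M[:3,3])-[u0,v0]+.5)*f-.5 for q in[(-.018,.028,.004),(-.018,-.028,.004),(-.082,-.028,.004),(-.082,.028,.004)]])
cv2.polylines(o,[p.astype(np.int32)],True,(0,255,0),1)
cv2.imwrite('pics/w6.png',np.hstack([b,o]))
E
```

```text
t: 10.1
tool_pos: [0.514, 0.1644, 0.1117]
orientation: [-3.092, -0.554, -0.0]
force: [-0.0, 0.3, -1.9]
opening: 0.0118
gripper_force: 40.0
[0.514005   0.16440264 0.11167007] [0.55361743 0.1789559  0.09937382]
```

View pics/w6.png

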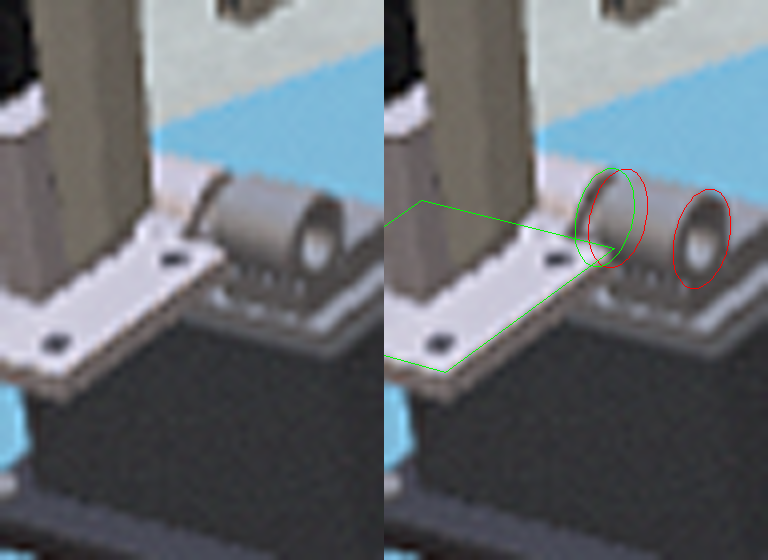

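The side view shows the upper edge of the leaf knuckle, (160,152) to (215,168), running on into that of the fixed knuckle, (235,175) to (330,195). The leaf and jamb overlays share the same small camera bias, so height agrees within about 1 mm. The leaf is level and nothing presses on it, so I'm handing in.

```bash
python3 - <<'E'
from plant import robot
print(robot.close_job())
s=robot.read_state();print(s['t'],s['tool_pos'],s['force'],s['gripper_force'])
E
```

```text
the job is handed in; nothing more can be done
None
the job is handed in; nothing more can be done
```

I handed the job in with the leaf still held at 40 N, level and hovering, its bore within about 1 mm of the jamb bores by the camera checks and no contact force seen at the wrist; the system returned no verdict.

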